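# Load the tape stand and hold its tension arm wound

### The arm

A 6-joint arm with a two-finger parallel gripper is mounted at the origin on the work surface. World frame = base frame: x ahead of the robot, y to its left, z up, the work surface at z = 0. Lengths are in m, angles in degrees, forces in N, time in s.
With the tool pointing down it reaches from about 0.325 to 0.85 m from the base axis. Payload 15.5 kg.
Tool frame: the origin (TCP) lies midway between the tips of the shut fingers; the grasp point (between the pads) lies 19 mm behind it; z points along the fingers, y is the line along which they close (so a half turn about z gives the same grasp; the last joint's range is limited). The gripper opens to 91 mm and grips with 3 to 60 N. Pads are 32 mm wide; open, the fingers measure 118 mm over their backs; the gripper's body (76 mm by 178 mm) begins 60 mm behind the grasp point.
Start: joints at [-5.472, 28.281, 77.091, -0, 74.628, -5.472], TCP at [0.625, 0, 0.214] pointing down, gripper open.
Joint ranges: [-166.48, 166.48], [-47.26, 123.95], [12.59, 153.08], [-70.14, 250.14], [6.76, 159.57], [-176.63, 176.63]. Speed limits (degrees/s): [108.29, 108.29, 147.25, 172.46, 172.46, 172.46].

### API

Orientations are given as a 3x3 rotation matrix whose columns are the frame's x, y, z axes.
In Python, from bench import ctrl gives the robot as it stands. The module is installed in compiled form; this text tells all that it offers. Calls block until the motion is done:
- ctrl.goto(position, orientation): joint-space move of the TCP to a pose.
- ctrl.move_l(position, vel=0.15, ori=None, contact_N=None): straight line of the TCP; ori=None keeps the orientation; vel is the mean speed in m/s. With contact_N (N) it stops when the force on the tool has changed by that much, and returns True; else False.
- ctrl.movej(angles): joint-space move.
- ctrl.command_gripper(opening): opening from 0.0 (shut) to 1.0 (fully open); the grip force is fixed at half the most; returns when the fingers have stopped.
- ctrl.sleep(seconds).
- ctrl.ik(position, orientation): joint angles nearest the present ones, or None.
- ctrl.read_camera(name): name is "scene" or "side" or "wrist"; returns the picture (384x512x3 uint8, blue, green, red); there is no depth.
- ctrl.camera_params(name): a dict with "fx", "fy", "cx", "cy" (pixels), "pose" (4x4, takes a point from camera to world coordinates); the wrist camera has in their place "T_tool_cam" (4x4, takes a point from camera to tool coordinates, whose origin is the TCP and whose axes are the flange's). Camera axes: x right, y up, looking along -z (the intrinsics and any distortion apply to the point x, -y, -z); pixel columns grow to the right and rows downward; lengths in m; the calibration is good to about 2 mm. A picture is of the moment at which its call begins: read the wrist's pose just before it. camera_params takes no time and is no camera call.
A pose or a line that the arm cannot do raises ctrl.MotionError and nothing moves.
- ctrl.sign_off(): hands the job in; it is judged then, once.
Readings, each from a call of its own:
- ctrl.current_t(): time.
- ctrl.current_q(): joint angles.
- ctrl.current_dq(): joint speeds.
- ctrl.current_effort(): joint torques, N m.
- ctrl.current_tool_pos(): TCP position.
- ctrl.current_eef_rot(): TCP orientation.
- ctrl.current_contact_force(): force on the tool from outside, world axes, zero at the start.
- ctrl.current_wrist_torque(): the same for the moment, N m.
- ctrl.current_grip_width(): opening from 0.0 (shut) to 1.0 (fully open).
- ctrl.current_grasp_force(): force on a finger pad.
Only numpy, scipy, OpenCV 4.12 (cv2) and the standard library are available. Lean on these libraries where they do the work, as an engineer would, in place of code of your own. Each camera call takes 0.05 s, during which the arm holds its last target. There are 200 camera calls.

### The job

Take the tape roll with the wide core out of the compartmented tray, put it fully down over the upright spindle of the tape stand and let go of it. Then swing the stand's sprung tension arm round, away from the robot, until it is wound fully against its stop, and hold it there so that a colleague can thread the tape: finish while still holding it, without letting it spring back. Leave the other things where they are.

Things in the scene. Friction and masses are not known exactly. Their poses are not given: they have to be found in the camera images.
- wide_core_roll: the tape roll to load: a cream paper ring with a thin brown cardboard core, lying flat; outside diameter 46 mm, bore 28 mm (the widest bore of the three rolls), 24 mm tall, about 40 g. Origin: centre of its underside; z up along its axis. It lies in one of the tray's four compartments.
- tray: white open tray fixed to the desk, outside 185 (its x) by 257 (its y) by 30 mm high, walls and floor 5 mm, one divider each way: four compartments of 85 by 121 mm, centred 45 mm (x) and 63 mm (y) either side of the middle. Each holds one thing near its centre: three rolls and an eraser, in any order. Origin: centre of its underside, on the desk.
- tape_stand: grey tape stand fixed to the desk; base 120 (x) by 205 (y) by 12 mm. Origin: centre of its underside; x points away from the robot (yaw up to 0.3 rad either way), z up. Spindle at its +y end, pivot of the tension arm at its -y end. Black cutter block (12 by 55 mm, top 38 mm above the desk) at x +50, y -3 mm; dark bracket (50 by 6 mm, top 42 mm) at x 0, y -30 mm.
- spindle_seat (a point): centre of the round black seat on which a loaded roll rests, on the spindle's axis, 18 mm above the desk (stand frame x 0, y +65 mm). The seat has 40 mm diameter; the spindle, 24 mm diameter, rises 34 mm above the seat, its top 10 mm tapering to 14 mm.
- tension_pivot (a point): point on the vertical axis of the tension arm, 24 mm above the desk at the underside of the round aluminium pivot body (36 mm diameter, 20 mm tall), stand frame x 0, y -60 mm. Two small steel pins 37 mm from it (tops 34 mm above the desk) mark the ends of the arm's swing. The arm throws itself back to rest when let go.
- tension_arm (a joint): angle of the tension arm about the vertical axis through tension_pivot, rad: 0 = sprung rest, growing counter-clockwise from above as it is wound; 1.3 = hard against the stop. At rest the arm points from the pivot at -2.0 rad from the stand's x axis (towards the robot), at the stop -0.7 rad. The spring resists with 0.175 N m at rest, 0.5 N m at the stop (2 to 6 N at the post).
- tension_post (a point): point on the axis of the upright black post at the arm's free end, 59 mm above the desk. The post, 14 mm in diameter, is 85 mm from the pivot axis and reaches from the arm's flat round end (20 mm across, top 37 mm above the desk) to 82 mm above the desk. The arm is 13 mm wide.
- narrow_core_roll: bystander in the tray: roll as large as the wanted one (46 mm, 24 mm tall) but with a narrow bore of 14 mm; does not fit the spindle. Origin: centre of underside.
- small_roll: bystander in the tray: smaller roll, 35 mm outside, 18 mm bore, 24 mm tall; does not fit the spindle. Origin: centre of underside.
- eraser: bystander in the tray: white eraser 22 by 55 by 13 mm in a grey sleeve. Origin: centre of underside.
- hole_punch: bystander on the desk beyond the stand: blue two-hole punch, about 105 by 120 mm, 85 mm high. Origin: centre of underside.
- stapler: bystander beyond the stand and the tray: stapler 34 by 130 mm, 45 mm high. Origin: centre of underside.
- mug: bystander to the right, beyond the pen cup: white mug, 80 mm across, 90 mm high, with handle. Origin: centre of underside.
- pen_cup: bystander to the right of the stand: dark cup of pens, 68 mm across, 140 mm high with pens. Origin: centre of underside.
Mind the look-alikes: they are no part of the job. What is shaped like the wide_core_roll but blue or orange is not meant.

How it is judged:
By the outcome, as a careful person would: the job done as asked, in the order asked, and still so for the second after the job is handed in, while the arm keeps its last pose, push and grip.
It also fails if it takes over 58 s, if anything falls off the work surface, if the arm or the gripper's body presses on something with over 40 N, if the wrist force passes 120 N, or if a joint passes its speed limit or range.

## Working session

There is one attempt and no reset: what is moved stays moved. The work goes in short steps, each a Python script; the robot and the scene stay as the last script left them, time stands still between calls to the robot, and variables do not carry over. Pictures are saved under pics/ and viewed, at most 10 in all, crops included, and the job is handed in when it is done.

```bash
mkdir -p pics
python3 - <<'E'
from bench import ctrl
import cv2, numpy as np
for n in ("scene","side","wrist"):
    im=ctrl.read_camera(n); cv2.imwrite(f"pics/{n}0.png",im)
    print(n,{k:(np.round(v,4).tolist() if not isinstance(v,str) else v) for k,v in ctrl.camera_params(n).items()})
a=cv2.imread("pics/scene0.png");b=cv2.imread("pics/wrist0.png")
cv2.imwrite("pics/scene0b.png",cv2.resize(a,(800,600),interpolation=cv2.INTER_CUBIC))
print(ctrl.current_eef_rot(),ctrl.current_tool_pos(),ctrl.current_t())
E
```

```text
scene {'fx': 470.4897, 'fy': 470.4897, 'cx': 257.013, 'cy': 193.1964, 'pose': [[-0.5895, -0.5665, 0.5758, 1.2764], [0.8077, -0.4257, 0.408, 0.4679], [0.014, 0.7055, 0.7085, 0.9276], [0.0, 0.0, 0.0, 1.0]]}
side {'fx': 374.123, 'fy': 374.123, 'cx': 255.4067, 'cy': 197.286, 'pose': [[0.997, 0.0575, -0.052, 0.5283], [-0.0753, 0.5594, -0.8255, -0.9958], [-0.0183, 0.8269, 0.5621, 0.7097], [0.0, 0.0, 0.0, 1.0]]}
wrist {'fx': 279.9015, 'fy': 279.9015, 'cx': 253.4505, 'cy': 190.4452, 'T_tool_cam': [[0.0004, 0.9711, 0.2388, 0.067], [1.0, -0.0003, -0.0002, -0.0], [-0.0001, 0.2388, -0.9711, -0.1708], [0.0, 0.0, 0.0, 1.0]]}
[[-3.82659240e-05  9.99999610e-01 -8.82431487e-04]
 [ 9.99999995e-01  3.83459596e-05  9.06823086e-05]
 [ 9.07161109e-05 -8.82428013e-04 -9.99999607e-01]] [6.24740493e-01 3.35337516e-05 2.13476322e-01] 0.15
```

View pics/scene0b.png

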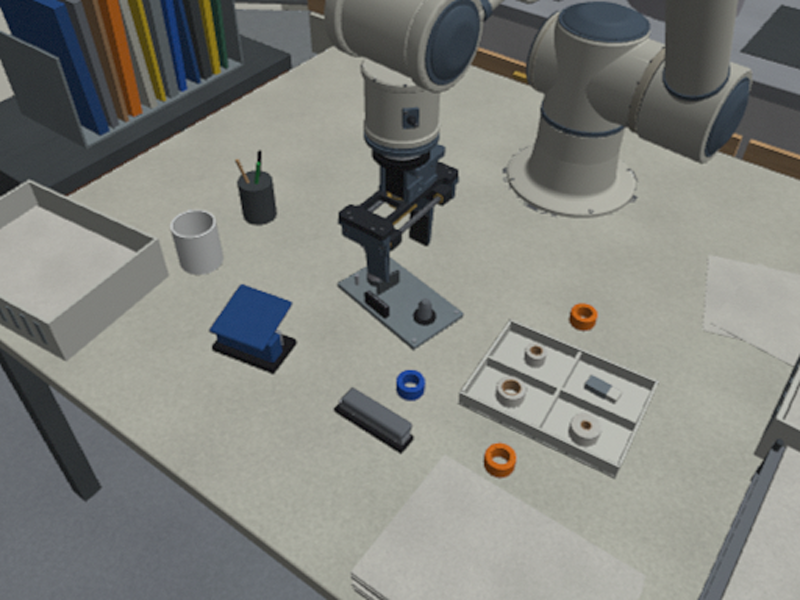

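View pics/wrist0.png

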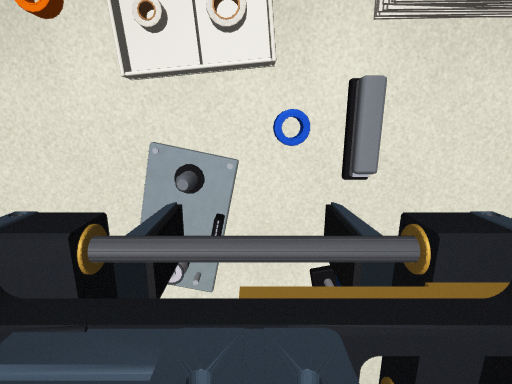

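The scene view shows three cream rolls, in 800x600 pixels: one at (511,390) with a wide brown-rimmed bore, one at (585,430) with a narrow bore, and a small one at (536,354). The eraser is at (603,388), and the blue and orange rings lie outside the tray. The wide-bore roll at (511,390) fits the description, and in the wrist image it is at (226,8). The spindle is at wrist (188,180).

Next I'll move to two wrist viewpoints that cover the tray and the stand.

```bash
cat > h.py <<'E'
from bench import ctrl
import cv2, numpy as np
def wpose(): # camera->world for the wrist
    T=np.eye(4);T[:3,:3]=ctrl.current_eef_rot();T[:3,3]=ctrl.current_tool_pos()
    return T@np.array(ctrl.camera_params("wrist")["T_tool_cam"])
def ray(name,px,P=None):
    c=ctrl.camera_params(name); P=np.array(c["pose"]) if P is None else P
    d=P[:3,:3]@np.array([(px[0]-c["cx"])/c["fx"],-(px[1]-c["cy"])/c["fy"],-1.]); return P[:3,3],d/np.linalg.norm(d)
def atz(name,px,z,P=None):
    o,d=ray(name,px,P); return o+d*(z-o[2])/d[2]
def tri(rays):
    A=sum(np.eye(3)-np.outer(d,d) for o,d in rays); b=sum((np.eye(3)-np.outer(d,d))@o for o,d in rays)
    p=np.linalg.solve(A,b); return p,[np.linalg.norm((np.eye(3)-np.outer(d,d))@(p-o)) for o,d in rays]
def R(deg): # tool down, tool x axis (camera side) at 'deg' from world x
    a=np.radians(deg); c,s=np.cos(a),np.sin(a); return np.array([[c,s,0],[s,-c,0],[0,0,-1.]])
def snap(n):
    P=wpose(); im=ctrl.read_camera("wrist"); cv2.imwrite(f"pics/{n}.png",im); np.save(f"pics/{n}.npy",P); return im,P
E
python3 - <<'E'
from h import *
P=wpose()
for n,px,z in (("roll",(226,8),.029),("spindle",(188,180),.052),("base c1",(150,143),.012),("base c2",(238,159),.012),("base c3",(212,291),.012)): print(n,atz("wrist",px,z,P).round(4))
for n,px,z in (("roll",(511,390),.029),("spin",(424,303),.052)): print(n,atz("scene",np.array(px)*.64,z).round(4))
for i,(p,d) in enumerate((([.60,-.02,.33],90),([.57,.06,.30],90))):
    ctrl.goto(p,R(d)); im,P=snap(f"w{i+1}"); print(ctrl.current_t(),ctrl.current_tool_pos().round(4))
a=cv2.imread("pics/w1.png")[:300];b=cv2.imread("pics/w2.png")[:300]
cv2.imwrite("pics/w1b.png",cv2.resize(a[0:260,60:400],None,fx=2.3,fy=2.3,interpolation=cv2.INTER_CUBIC))
cv2.imwrite("pics/w2b.png",cv2.resize(b[0:260,60:400],None,fx=2.3,fy=2.3,interpolation=cv2.INTER_CUBIC))
E
```

```text
roll [0.5936 0.1914 0.029 ]
spindle [ 0.5454 -0.0017  0.052 ]
base c1 [0.4885 0.0397 0.012 ]
base c2 [0.604  0.0187 0.012 ]
base c3 [ 0.5624 -0.1801  0.012 ]
roll [0.5998 0.199  0.029 ]
spin [ 0.5444 -0.0046  0.052 ]
0.75 [ 0.5997 -0.02    0.3295]
1.25 [0.5699 0.0602 0.2992]
```

View pics/w1b.png

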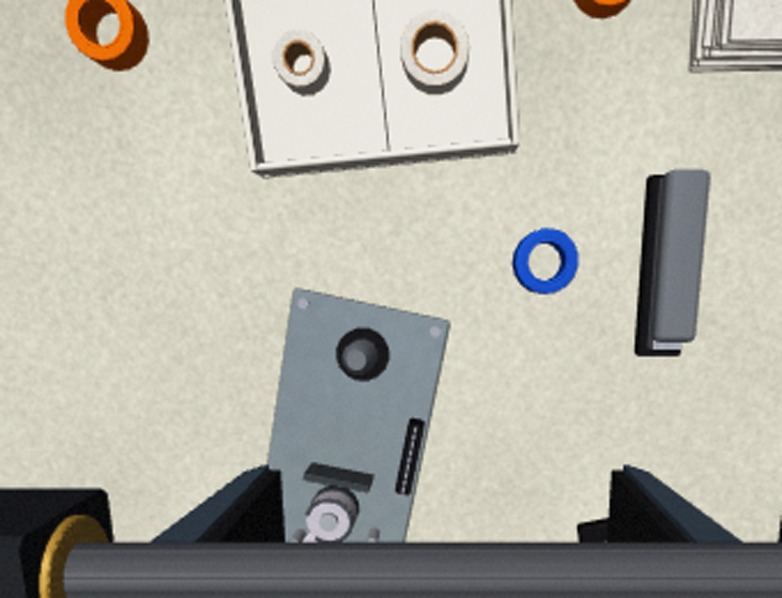

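View pics/w2b.png

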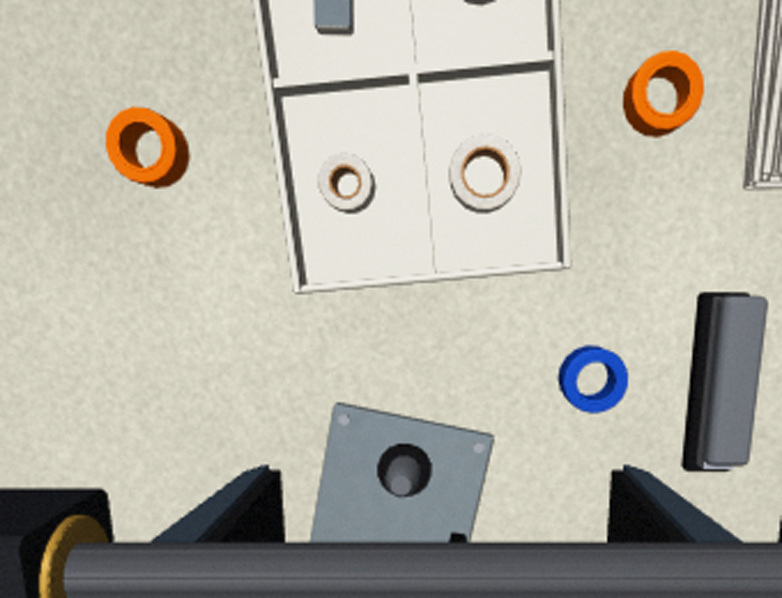

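Both views show the wide-bore roll, centred at crop pixels (435,46) in w1 and (485,172) in w2. The spindle top is at (357,358) and (402,484), the seat at (362,354) and (404,470). The base corners are at (296,289) and (449,321) in w1, and (337,403) and (493,435) in w2.

Run:
```python
from h import *
P=[np.load(f"pics/w{i}.npy") for i in (1,2)]
f=lambda p:(p[0]/2.3+60-.28,p[1]/2.3-.28)
for n,a,b in (("roll",(435,46),(485,172)),("sptop",(357,358),(402,484)),("seat",(362,354),(404,470)),("cA",(296,289),(337,403)),("cB",(449,321),(493,435)),("trayA",(261,172),(298,291)),("trayB",(517,150),(568,265))):
    p,e=tri([ray("wrist",f(a),P[0]),ray("wrist",f(b),P[1])]); print(n,p.round(4),np.round(e,4),*[atz("wrist",f(q),z,Q)[:2].round(4) for q,Q in((a,P[0]),(b,P[1])) for z in ({"roll":.029,"sptop":.052,"seat":.018,"cA":.012,"cB":.012}.get(n,.03),)])
```

```text
roll [0.5933 0.1946 0.0343] [0.0001 0.0001] [0.5934 0.1964] [0.5935 0.1954]
sptop [ 0.5393 -0.0052  0.0559] [0.0002 0.0002] [ 0.5386 -0.0057] [ 0.5392 -0.0064]
seat [ 0.5381 -0.0066  0.0185] [0.0003 0.0003] [ 0.5378 -0.0067] [ 0.5383 -0.0067]
cA [0.4888 0.0407 0.0063] [0.0004 0.0004] [0.4896 0.0406] [0.4902 0.0419]
cB [0.6033 0.0171 0.007 ] [0.0004 0.0004] [0.603  0.0173] [0.6033 0.0184]
trayA [0.468  0.121  0.0133] [0.0016 0.0016] [0.4741 0.1188] [0.4702 0.121 ]
trayB [0.6527 0.1381 0.004 ] [0.0012 0.0012] [0.6489 0.1328] [0.6491 0.1381]
```

The stand yaw comes out at about -0.205 rad, and the tray yaw at about +0.09 rad. The spindle fit leaves only 2 mm of radial clearance, so I'll take one more view with the wrist turned 90° to expose any camera bias. The same picture serves as the enlarged confirmation of the roll.

Run:
```python
from h import *
ctrl.goto([.53,.09,.26],R(5)); im,P=snap("w3"); print(ctrl.current_t())
pr=lambda X:(lambda c,q:(c["cx"]-c["fx"]*q[0]/q[2],c["cy"]+c["fy"]*q[1]/q[2]))(ctrl.camera_params("wrist"),(np.linalg.inv(P)@np.append(X,1))[:3])
out=[]
for n,X in (("roll",(.5934,.1958,.029)),("seat",(.538,-.0066,.018)),("sptop",(.538,-.0066,.052))):
    u=np.array(pr(X)); print(n,u.round(1))
    if n!="sptop":
        o=np.clip(np.round(u).astype(int)-[48,48],0,[512-96,384-96]); print("crop origin",o)
        out.append(cv2.resize(im[o[1]:o[1]+96,o[0]:o[0]+96],(396,396),interpolation=cv2.INTER_CUBIC))
cv2.imwrite("pics/w3c.png",np.hstack(out))
```

```text
2.725
roll [181.5 117.8]
crop origin [133  70]
seat [318.3 168.5]
crop origin [270 120]
sptop [323.9 172.5]
```

View pics/w3c.png

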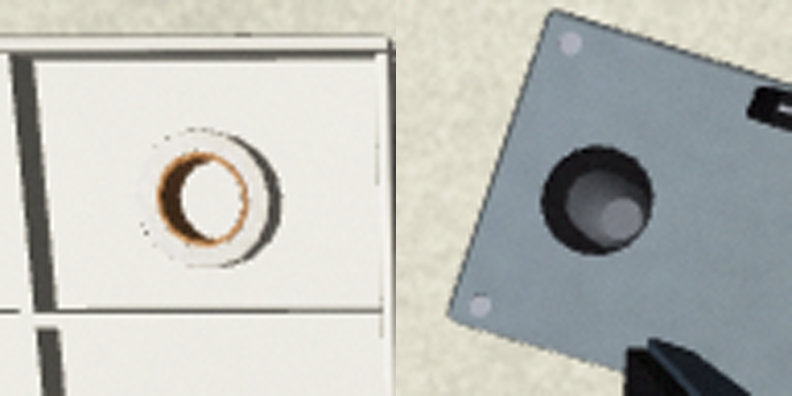

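The crop confirms the wide bore and brown core, with the bore centre at about (182,118) full-frame. The prediction was (181.5,117.8). The seat is at (319,168) against a predicted (318.3,168.5), so the bias is under 1 mm. I'll grasp now.

Run:
```python
from h import *
r=np.array([.5934,.1958]); Rt=R(5)
ctrl.command_gripper(.72)
ctrl.goto([*r,.07],Rt)
print(ctrl.move_l([*r,.0085],vel=.08,contact_N=8),ctrl.current_tool_pos().round(4))
ctrl.command_gripper(.0); print("w",ctrl.current_grip_width()*91,"F",ctrl.current_grasp_force(),ctrl.current_tool_pos().round(4))
ctrl.move_l([*r,.10],vel=.12); print(ctrl.current_grip_width()*91,ctrl.current_grasp_force(),ctrl.current_t())
im,P=snap("w4")
c=ctrl.camera_params("wrist");q=(np.linalg.inv(P)@np.array([*r,.10-.0085+.029,1]))[:3]
print("expected bore top",c["cx"]-c["fx"]*q[0]/q[2],c["cy"]+c["fy"]*q[1]/q[2])
cv2.imwrite("pics/w4c.png",cv2.resize(im[150:300,170:340],None,fx=3.5,fy=3.5,interpolation=cv2.INTER_CUBIC))
```

```text
False [0.5937 0.1959 0.0088]
w 44.694183360691376 F 30.0008128490299 [0.5936 0.1958 0.0088]
45.18173318691858 29.999728593975306 6.4917
expected bore top 253.42284920344548 240.5099908198295
```

View pics/w4c.png

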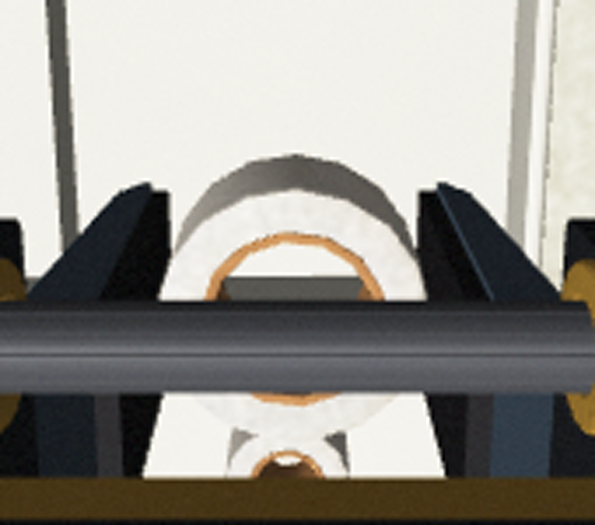

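The roll is held and centred: the bore is at (254,241) against an expected (253.4,240.5). Next I'll place it.

Run:
```python
from h import *
s=np.array([.5382,-.0066]); Rt=R(5)
ctrl.goto([*s,.10],Rt); ctrl.move_l([*s,.060],vel=.1)
f0=ctrl.current_contact_force()
hit=ctrl.move_l([*s,.0235],vel=.05,contact_N=10); print(hit,ctrl.current_tool_pos().round(4),(ctrl.current_contact_force()-f0).round(2),ctrl.current_wrist_torque())
print(ctrl.current_t())
if not hit:
    ctrl.command_gripper(.72); ctrl.sleep(.2); print("rel",ctrl.current_grip_width()*91,ctrl.current_tool_pos().round(4))
    ctrl.move_l([*s,.12],vel=.15); ctrl.goto([.50,-.03,.26],R(90))
    im,P=snap("w5"); sc=ctrl.read_camera("side"); cv2.imwrite("pics/side5.png",sc)
    S=np.array(ctrl.camera_params("side")["pose"]);c=ctrl.camera_params("side");q=(np.linalg.inv(S)@np.array([.52,-.06,.03,1]))[:3]
    u=int(c["cx"]-c["fx"]*q[0]/q[2]);v=int(c["cy"]+c["fy"]*q[1]/q[2])
    a=cv2.resize(sc[v-60:v+60,u-60:u+60],(400,400),interpolation=cv2.INTER_CUBIC);b=cv2.resize(im[0:240,140:380],(400,400),interpolation=cv2.INTER_CUBIC)
    print("side origin",u-60,v-60); cv2.imwrite("pics/c5.png",np.hstack([a,b]))
print(ctrl.current_t())
```

```text
False [ 0.5383 -0.0066  0.0236] [ 1.17  0.26 -0.94] [ 0.02715478  0.12197773 -0.0821461 ]
8.825
rel 65.54517770994653 [ 0.5382 -0.0066  0.0235]
side origin 173 149
11.8583
```

```bash
ls pics
```

```text
c5.png
scene0.png
scene0b.png
side0.png
side5.png
w1.npy
w1.png
w1b.png
w2.npy
w2.png
w2b.png
w3.npy
w3.png
w3c.png
w4.npy
w4.png
w4c.png
w5.npy
w5.png
wrist0.png
```

View pics/c5.png

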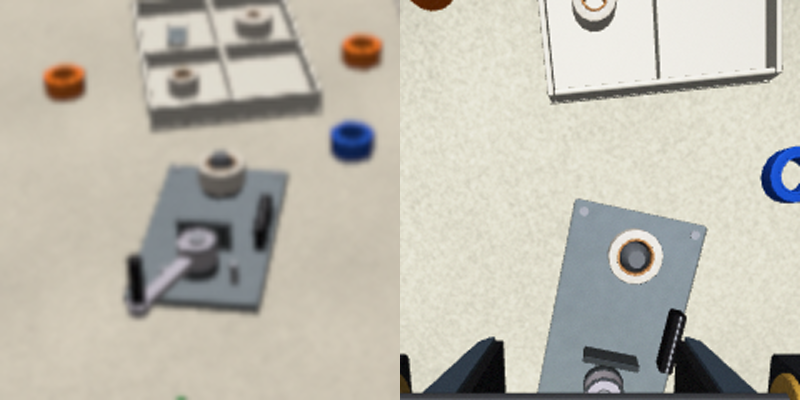

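Both views show the roll fully down on the spindle: at crop (221,175) in the side view, and at (636,257) in the wrist view with the spindle tip showing through the bore. The post is in the side crop at top (135,260) and base (137,305). I'll check it, the pen cup and the pivot against the stand model.

Run:
```python
from h import *
f=lambda p:(p[0]*.3+173-.35,p[1]*.3+149-.35)
print("post top",atz("side",f((135,259)),.082).round(4),"end",atz("side",f((138,303)),.037).round(4),"pivot top",atz("side",f((197,238)),.044).round(4))
w5=np.load("pics/w5.npy"); g=lambda p:((p[0]-400)*.6+140-.2,p[1]*.6-.2)
print("pivot w5",atz("wrist",g((604,383)),.044,w5).round(4),"corners",atz("wrist",g((575,199)),.012,w5).round(4),atz("wrist",g((707,228)),.012,w5).round(4),"roll",atz("wrist",g((636,256)),.042,w5).round(4))
yaw=-.205; piv=np.array([.5382,-.0066])-.125*np.array([-np.sin(yaw),np.cos(yaw)]); print("piv",piv, "post rest",piv+.085*np.array([np.cos(yaw-2),np.sin(yaw-2)]),"stop",piv+.085*np.array([np.cos(yaw-.7),np.sin(yaw-.7)]))
print("pencup base/top",atz("scene",(257*.64,215*.64),0).round(3),atz("scene",(257*.64,180*.64),.1).round(3))
```

```text
post top [ 0.4629 -0.2009  0.082 ] end [ 0.4617 -0.2025  0.037 ] pivot top [ 0.5125 -0.1287  0.044 ]
pivot w5 [ 0.5125 -0.1171  0.044 ] corners [0.4872 0.0406 0.012 ] [0.6033 0.0157 0.012 ] roll [ 0.5384 -0.0056  0.042 ]
piv [ 0.51275411 -0.12898262] post rest [ 0.46238853 -0.19745385] stop [ 0.56525738 -0.19582876]
pencup base/top [ 0.498 -0.444  0.   ] [ 0.505 -0.42   0.1  ]
```

The numbers agree within 2–3 mm and the pen cup is clear of the gripper's path. I'll grip the post with the closing line tangential to its swing and wind it along the arc.

```bash
cat >> h.py <<'E'
yaw=-.205; piv=np.array([.5128,-.1290])
def arc(q,r=.085,z=.047):
    a=yaw-2+q; return [*(piv+r*np.array([np.cos(a),np.sin(a)])),z],R(np.degrees(a)+180)
def tang(q,f): a=yaw-2+q; return f[0]*-np.sin(a)+f[1]*np.cos(a), f[0]*np.cos(a)+f[1]*np.sin(a)
E
python3 - <<'E'
from h import *
ctrl.command_gripper(.45)
p,o=arc(0,z=.12); ctrl.goto(p,o)
p,o=arc(0)
if ctrl.move_l(p,vel=.08,contact_N=6): print("HIT",ctrl.current_tool_pos(),ctrl.current_contact_force())
else:
    f0=ctrl.current_contact_force()
    ctrl.command_gripper(0); print("w",ctrl.current_grip_width()*91,ctrl.current_grasp_force(),ctrl.current_tool_pos().round(4))
    f=ctrl.current_contact_force(); np.save("f0.npy",f0); print("f0",f0.round(2),f.round(2))
    for q in np.arange(.1,1.01,.1):
        p,o=arc(q); ctrl.move_l(p,vel=.06,ori=o)
        f=ctrl.current_contact_force(); print(round(q,2),np.round(tang(q,f),2),round(f[2],2),round(ctrl.current_grip_width()*91,2))
        if np.linalg.norm(f)>25: break
print(ctrl.current_t())
E
```

```text
w 13.191050287217504 30.00078409910202 [ 0.4622 -0.1974  0.0471]
f0 [ 0.09 -0.05 -0.65] [-2.49  0.35  3.87]
0.1 [-2.55  0.48] 7.47 13.37
0.2 [-3.18  0.77] 7.66 13.26
0.3 [-3.58  0.4 ] 7.31 13.21
0.4 [-2.6  0.2] 7.51 13.45
0.5 [-4.35  0.23] 8.35 13.32
0.6 [-4.27  1.07] 7.53 13.39
0.7 [-4.63  0.08] 8.78 13.08
0.8 [-4.91  1.11] 8.6 13.43
0.9 [-4.84 -1.  ] 8.64 13.27
1.0 [-4.81 -0.52] 8.15 13.44
17.8333
```

The forces match the spring's stated range. Now I'll go on to the stop in fine steps.

Run:
```python
from h import *
for q in [1.1,1.2,*np.arange(1.22,1.42,.01)]:
    p,o=arc(q); ctrl.move_l(p,vel=.06 if q<1.21 else .01,ori=o)
    ctrl.sleep(.05); t=np.mean([tang(q,ctrl.current_contact_force()) for _ in range(3)],0)
    x=ctrl.current_tool_pos()[:2]-piv
    print(round(q,2),t.round(2),round(ctrl.current_grip_width()*91,2),"act",round(np.arctan2(x[1],x[0])-yaw+2,3))
    if t[0]<-15: break
print(ctrl.current_t())
```

```text
1.1 [-5.63 -0.34] 13.49 act 1.09
1.2 [-6.06 -0.92] 13.23 act 1.189
1.22 [-5.59 -1.94] 13.5 act 1.208
1.23 [-6.22 -1.79] 13.35 act 1.218
1.24 [-6.6  -2.32] 12.82 act 1.228
1.25 [-6.32 -2.06] 13.75 act 1.238
1.26 [-6.29 -1.86] 13.19 act 1.248
1.27 [-5.27 -1.8 ] 13.17 act 1.258
1.28 [-7.08 -2.03] 13.63 act 1.268
1.29 [-5.72 -2.46] 13.39 act 1.278
1.3 [-6.14 -1.43] 13.57 act 1.288
1.31 [-11.05  -1.53] 12.96 act 1.291
1.32 [-16.31  -0.46] 13.15 act 1.295
21.8833
```

At q≈1.31 the force climbs steeply from 6 N to 16 N, so the arm is on its stop. I'll confirm with a look and a steadiness check before handing in.

Run:
```python
from h import *
ctrl.sleep(.5); f=ctrl.current_contact_force(); print(np.round(tang(1.32,f),2),f[2],ctrl.current_grasp_force(),ctrl.current_t())
a=ctrl.read_camera("side"); b=ctrl.read_camera("scene")
cv2.imwrite("pics/c6.png",np.hstack([cv2.resize(a[130:290,150:310],(400,400),interpolation=cv2.INTER_CUBIC),cv2.resize(b[140:300,200:360],(400,400),interpolation=cv2.INTER_CUBIC)]))
```

```text
[-17.04  -0.13] 10.244479672872135 30.005184710025787 22.3833
```

View pics/c6.png

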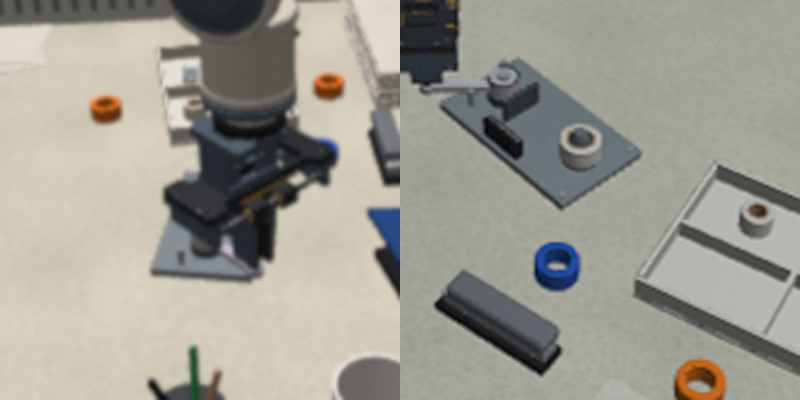

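The roll is seated on the spindle at (581,148) in the right half. The tension arm lies against its stop pin at (470,97), with its end held in the gripper. The hold is steady, so I'm handing in.

```bash
python3 -c "
from bench import ctrl
print(ctrl.sign_off())"
```

```text
the job is handed in; nothing more can be done
None
```

The wide-core roll is fully down on the spindle and released, and the tension arm is wound against its stop, still held by the gripper; I handed the job in at about 22.5 s of robot time.

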